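# Index the banding wheel to the long scale line

### The job

Set the mould-maker's banding wheel for the next parting line: push it round by one of its upright pegs, fingertips against the peg's side, until the index mark on the wheel lines up with the one long line on the scale collar around it, then take the hand away. Do not take a peg between the fingers, do not touch the plaster model standing on the wheel (it rides along), and leave the pot, the plaster puck and the scraper where they are.

Things in the scene. Friction and masses are not known exactly. Their poses are not given: they have to be found in the camera images.
- wheel_base: Fixed foot of the banding wheel; its origin lies on the table on the wheel's upright turning axis. Around it stands a fixed white scale collar (inner radius 121.5 mm, outer radius 155 mm, top 50 mm above the table). Inside the collar turns the aluminium wheel, radius 118.5 mm, its top also 50 mm above the table, flush with the collar. The foot and collar never move in a run.
- wheel (a joint): Angle of the wheel about the upright axis, rad, anticlockwise from above positive. It turns either way with no stop within more than half a turn of the start. A steady drag of 0.16 N m (about 2 N at a peg) holds it where it is left; it does not coast noticeably if pushed slowly.
- index_mark (a point): Outer end of the index mark: a black radial line 32 mm long, 6 mm wide on the wheel's top face, running in from the wheel's edge; the point is 120 mm from the axis, 50 mm above the table, in the narrow gap between wheel and collar. It is the only radial line on the wheel (the two thin circles near the middle are plain decoration).
- long_line (a point): Inner end of the target: the long black radial line (31 mm long, 6 mm wide) on the collar's top; the point is 120 mm from the axis, 50 mm above the table. The other 23 collar lines, every 15 degrees, are 10 mm long and 2.5 mm wide.
- peg0 (a point): Top centre of one of the three equal upright steel pegs on the wheel: 16 mm diameter, 28 mm tall above the wheel (top 78 mm above the table), 90 mm from the axis. Peg0 stands 60 degrees anticlockwise (from above) of the index mark.
- peg1 (a point): Top centre of the peg opposite the index mark (180 degrees from it); same size and radius as peg0.
- peg2 (a point): Top centre of the peg 60 degrees clockwise of the index mark; same size and radius as peg0.
- model: Loose plaster model standing in the middle of the wheel, within 5 mm of its axis: turned shape, foot 68 mm diameter, 45 mm tall (top 95 mm above the table), 54 mm diameter at the top. Origin: centre of its underside. It rides round with the wheel; not to be touched.
- pot: Loose white cast pot, open at the top, 90 mm diameter, 75 mm tall, standing on the table about 0.26 m from the wheel's axis on the left (+y). Origin: centre of its underside. To be left alone.
- puck: Loose plaster disc on a black rubber disc (one piece), 76 mm diameter, 36 mm tall, on the table about 0.26 m from the axis on the right (-y). Origin: centre of its underside. To be left alone.
- scraper: Loose flat scraper with a yellow handle, 180 mm long, blade 65 mm wide, 20 mm high at the handle, lying on the table beyond the wheel, about 0.21 m from its axis, roughly along y. Origin: underside, about the middle of its length. To be left alone.
Not all that is in view belongs to the job. Of the things like the wheel_base, leave any that is green or pink; of the rest the smaller one is meant.

How it is judged:
By the outcome, as a careful person would: the job done as asked, in the order asked, and still so for the second after the job is handed in, with the robot touching nothing.
It also fails if it takes over 64 s, if anything falls off the work surface, if the arm or the gripper's body presses on something with over 40 N, if the wrist force passes 120 N, or if a joint passes its speed limit or range.

### The arm

A 7-joint arm with a two-finger parallel gripper is mounted at the origin on the work surface. World frame = base frame: x ahead of the robot, y to its left, z up, the work surface at z = 0. Lengths are in mm, angles in rad, forces in N, time in s.
With the tool pointing down it reaches from about 400 to 850 mm from the base axis. Payload 4.5 kg.
Tool frame: the origin (TCP) lies at the very end of the fingers, on their centre line; the grasp point (between the pads) lies 19 mm behind it (manip.grasp_offset is the distance from the TCP to the grasp point, in mm); z points along the fingers, y is the line along which they close (so a half turn about z gives the same grasp; the last joint's range is limited). The gripper opens to 88 mm and grips with 3 to 60 N. Pads are 18 mm wide; open, the fingers measure 123 mm over their backs; the gripper's body (75 mm by 187 mm) begins 45 mm behind the grasp point.
Start: joints at [1.25, 0.689, -0.195, 1.565, 0.157, 0.902, -0.215], TCP at [217.156, -586.086, 238.743] pointing down, gripper open.
Joint ranges: [-3.01, 3.01], [-0.46, 2.08], [-1.47, 1.51], [0.13, 2.56], [-1, 4.14], [0.04, 2.09], [-2.66, 2.66]. Speed limits (rad/s): [2.57, 2.57, 3.14, 3.14, 3.14, 3.14, 3.14].

### API

Orientations are given as a rotation vector (axis times angle).
In Python, from cell import manip, effector, planner, status, snapshot, workorder gives the robot as it stands. The module is installed in compiled form; this text tells all that it offers. Calls block until the motion is done:
- manip.move_to(position, orientation): joint-space move of the TCP to a pose.
- manip.line_to(position, rot=None, vel=150, f_stop=None): straight line of the TCP; rot=None keeps the orientation; vel is the mean speed in mm/s. With f_stop (N) it stops when the force on the tool has changed by that much, and returns True; else False.
- manip.goto_joints(angles): joint-space move.
- effector.move_gripper(opening, newtons=None): finger opening in mm; newtons is the grip in N (None keeps the last); returns when the fingers have stopped.
- manip.sleep(seconds).
- planner.solve_ik(position, orientation): joint angles nearest the present ones, or None.
- status.get_state(): the state.
- snapshot(name): name is "scene" or "top"; returns a dict with "color" (384x512x3 uint8, red, green, blue), "depth" (384x512 float32, mm along the optical axis (not along the pixel's ray), 0 where there is no reading), "K" (3x3 intrinsics, pixels), "T" (4x4, takes a point from camera to world coordinates). Camera axes: x right, y up, looking along -z (the intrinsics and any distortion apply to the point x, -y, -z); pixel columns grow to the right and rows downward; lengths in mm; the calibration is good to about 2 mm. A picture is of the moment at which its call begins.
A pose or a line that the arm cannot do raises manip.Unreachable and nothing moves.
- workorder.sign_off(): hands the job in; it is judged then, once.
The state is a dict: "time": time; "qpos": joint angles; "dq": joint speeds; "joint_efforts": joint torques, N m; "tool_pos": TCP position; "eef_rot": TCP orientation; "wrist_force": force on the tool from outside, world axes, zero at the start; "wrist_torque": the same for the moment, N m; "gripper_width": finger opening in mm; "finger_force": force on a finger pad.
Only numpy, scipy, OpenCV 4.12 (cv2) and the standard library are available. Lean on these libraries where they do the work, as an engineer would, in place of code of your own. Each camera call takes 0.05 s, during which the arm holds its last target. There are 200 camera calls.

## Working session

There is one attempt and no reset: what is moved stays moved. The work goes in short steps, each a Python script; the robot and the scene stay as the last script left them, time stands still between calls to the robot, and variables do not carry over. Pictures are saved under pics/ and viewed, at most 10 in all, crops included, and the job is handed in when it is done.

```bash
mkdir -p pics; python3 - <<'E'
from cell import *
import cv2,numpy as np
for n in("top","scene"):
    s=snapshot(n); cv2.imwrite(f"pics/{n}0.png",s["color"][:,:,::-1]); print(n,s["K"].tolist(),np.round(s["T"],3).tolist(),[k for k in s])
    np.savez(f"pics/{n}0.npz",**{k:s[k] for k in("color","depth","K","T")})
st=status.get_state();print(st["time"],st["eef_rot"])
E
```

```text
top [[384.35479499297173, 0.0, 251.18263918095076], [0.0, 384.35479499297173, 194.1698807379227], [0.0, 0.0, 1.0]] [[-0.017, 0.996, -0.089, 379.385], [-1.0, -0.016, 0.016, 32.102], [0.015, 0.089, 0.996, 1387.097], [0.0, 0.0, 0.0, 1.0]] ['color', 'depth', 'K', 'T']
scene [[484.7193590604775, 0.0, 255.73241331529442], [0.0, 484.7193590604775, 182.94610336101854], [0.0, 0.0, 1.0]] [[0.83, -0.451, 0.329, 1027.712], [0.558, 0.674, -0.484, -779.5], [-0.004, 0.585, 0.811, 1412.633], [0.0, 0.0, 0.0, 1.0]] ['color', 'depth', 'K', 'T']
0.1 [-3.09070924e+00 -5.54254531e-01  6.34442679e-04]
```

View pics/top0.png

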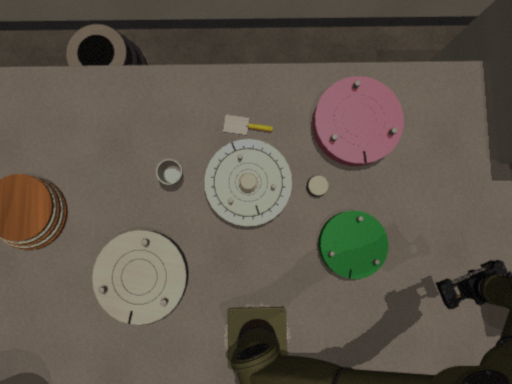

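View pics/scene0.png

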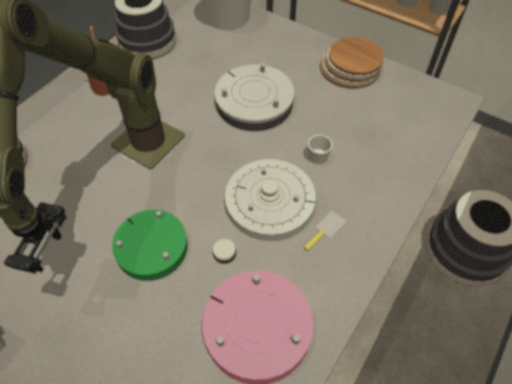

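The target is the white wheel with the collar at top (248,183). The white wheel at (140,277) is larger, and the others are pink and green. The index mark looks to be near (258,210) and the long line near (234,146).

```bash
cat > h.py <<'E'
import cv2,numpy as np
from cell import *
def rays(s,uv,z):
    K,T=s["K"],s["T"]; uv=np.asarray(uv,float).reshape(-1,2)
    d=np.c_[(uv[:,0]-K[0,2])/K[0,0],-(uv[:,1]-K[1,2])/K[1,1],-np.ones(len(uv))]@T[:3,:3].T
    return (T[:3,3]+d*((z-T[2,3])/d[:,2])[:,None])[:,:2]
def proj(s,P):
    K,T=s["K"],s["T"]; c=(np.atleast_2d(P)-T[:3,3])@T[:3,:3]
    return np.c_[K[0,0]*c[:,0]/-c[:,2]+K[0,2],-K[1,1]*c[:,1]/-c[:,2]+K[1,2]]
def centre(s,guess,R=155):
    "collar outline: top-face pixels by colour, ellipse->world circle"
    g=cv2.cvtColor(s["color"],cv2.COLOR_RGB2GRAY)
    m=(g>125).astype(np.uint8); p=proj(s,[*guess,50])[0]
    return g,p
def angles(s,c,rlo,rhi):
    g=cv2.cvtColor(s["color"],cv2.COLOR_RGB2GRAY).astype(float)
    a=np.radians(np.arange(0,360,.5)); r=np.arange(rlo,rhi,2.)
    P=np.stack([c[0]+np.outer(r,np.cos(a)),c[1]+np.outer(r,np.sin(a)),np.full((len(r),len(a)),50.)],-1)
    uv=proj(s,P.reshape(-1,3)).astype(np.float32)
    v=cv2.remap(g.astype(np.float32),uv[:,0].reshape(len(r),-1),uv[:,1].reshape(len(r),-1),cv2.INTER_LINEAR)
    return np.degrees(a),v.mean(0)
E
python3 - <<'E'
from h import *
s=dict(np.load("pics/top0.npz")); t=dict(np.load("pics/scene0.npz"))
for n,s,r in(("top",s,(190,125,310,245)),("scene",t,(210,145,330,250))):
    g=cv2.cvtColor(s["color"],cv2.COLOR_RGB2GRAY)
    c0=rays(s,[(248,182) if n=="top" else (270,195)],50)[0]
    # radial edges of the collar's outer rim, then a least-squares circle
    a=np.radians(np.arange(0,360,3)); rr=np.arange(140,170,.5); E=[]
    for k in a:
        P=np.c_[c0[0]+rr*np.cos(k),c0[1]+rr*np.sin(k),np.full(len(rr),50)]
        uv=proj(s,P).astype(np.float32); v=cv2.remap(g.astype(np.float32),uv[:,0],uv[:,1],cv2.INTER_LINEAR).ravel()
        i=np.argmin(np.gradient(cv2.GaussianBlur(v[None],(9,1),0).ravel())); E.append(P[i,:2])
    E=np.array(E); ok=np.ones(len(E),bool)
    for _ in range(4):
        A=np.c_[2*E[ok],np.ones(ok.sum())]; x=np.linalg.lstsq(A,(E[ok]**2).sum(1),rcond=None)[0]
        R=np.sqrt(x[2]+x[0]**2+x[1]**2); d=abs(np.hypot(*(E-x[:2]).T)-R); ok=d<max(1.5,np.median(d)*2)
    print(n,c0,x[:2],R,ok.sum())
    for lo,hi in((92,114),(136,150)):
        A,v=angles(s,x[:2],lo,hi); i=np.argsort(v)[:14]; print(lo,[(A[j],int(v[j])) for j in i],int(np.median(v)))
    x0,y0,x1,y1=r; c=cv2.resize(s["color"][y0:y1,x0:x1],None,fx=4,fy=4,interpolation=cv2.INTER_CUBIC)
    cv2.imwrite(f"pics/{n}crop.png",c[:,:,::-1])
E
```

```text
top [541.18983104  21.04705667] [542.12919981  21.53219291] 153.72227917741367 113
92 [(np.float64(197.0), 80), (np.float64(197.5), 81), (np.float64(196.50000000000003), 85), (np.float64(198.0), 87), (np.float64(196.0), 94), (np.float64(198.5), 96), (np.float64(195.5), 105), (np.float64(199.0), 107), (np.float64(195.0), 117), (np.float64(140.0), 118), (np.float64(140.5), 118), (np.float64(199.5), 118), (np.float64(139.5), 119), (np.float64(141.0), 120)] 149
136 [(np.float64(21.5), 83), (np.float64(22.0), 86), (np.float64(21.0), 90), (np.float64(22.5), 99), (np.float64(20.5), 104), (np.float64(23.0), 113), (np.float64(20.0), 119), (np.float64(23.5), 127), (np.float64(19.5), 132), (np.float64(24.000000000000004), 137), (np.float64(19.0), 141), (np.float64(24.5), 145), (np.float64(18.5), 147), (np.float64(336.5), 148)] 149
scene [543.00436568  18.39793157] [540.76064901  20.4991644 ] 154.7849975631273 102
92 [(np.float64(137.5), 129), (np.float64(137.0), 129), (np.float64(136.5), 129), (np.float64(136.0), 130), (np.float64(138.0), 130), (np.float64(135.5), 131), (np.float64(138.5), 133), (np.float64(135.0), 134), (np.float64(139.0), 136), (np.float64(134.5), 137), (np.float64(139.5), 139), (np.float64(134.0), 140), (np.float64(196.50000000000003), 142), (np.float64(196.0), 143)] 188
136 [(np.float64(22.0), 146), (np.float64(22.5), 147), (np.float64(21.5), 148), (np.float64(21.0), 153), (np.float64(23.0), 153), (np.float64(20.5), 160), (np.float64(23.5), 162), (np.float64(20.0), 168), (np.float64(24.000000000000004), 170), (np.float64(19.5), 176), (np.float64(24.5), 178), (np.float64(19.0), 182), (np.float64(25.0), 183), (np.float64(97.5), 187)] 193
```

View pics/topcrop.png

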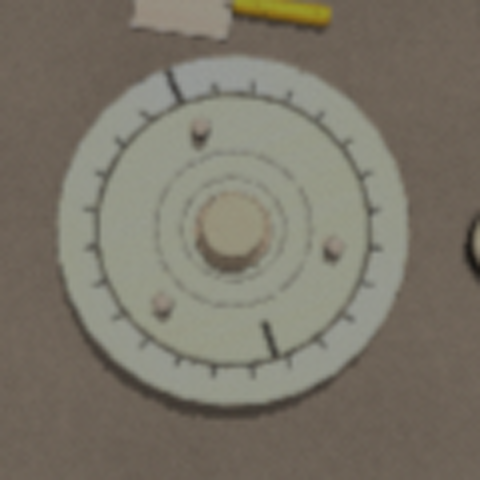

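The long line is at 21.75° and the index mark at 197.2°, with the centre at about (541.5, 21). I need −175.5°, turning clockwise. Next I check which peg's arc the arm can follow.

```bash
cat >> h.py <<'E'
from scipy.spatial.transform import Rotation as Ro
C=np.array([541.5,21.0])
def pose(al,side,gap=0.,z=57.,off=17.,r=90.):
    "TCP beside (ccw side) the peg standing at angle al (deg); y radial; side=+-1 chooses the half turn"
    a=np.radians(al); er=np.array([np.cos(a),np.sin(a)]); et=np.array([-er[1],er[0]])
    p=C+r*er+(off+gap)*et
    R=Ro.from_euler('z',a+side*np.pi/2)*Ro.from_euler('x',np.pi)
    return [*p,z],R.as_rotvec()
E
python3 - <<'E'
from h import *
q0=np.array(status.get_state()["qpos"])
for side in(1,-1):
    print(side)
    for al in range(257,-160,-30):
        q=planner.solve_ik(*pose(al,side)); print(al,None if q is None else np.round(q,2).tolist())
E
```

```text
1
257 [0.01, 0.87, 0.05, 1.95, -0.13, 0.32, -1.63]
227 [-0.04, 0.85, 0.1, 2.09, -0.34, 0.22, -1.96]
197 [-0.12, 0.84, 0.11, 2.19, -0.65, 0.14, -2.24]
167 [-0.25, 0.84, 0.16, 2.22, -0.98, 0.15, -2.54]
137 [0.24, 0.97, -0.84, 2.14, 1.29, 0.69, 0.87]
107 [0.01, 0.89, -0.5, 2.03, 0.96, 0.47, 0.64]
77 [0.0, 0.92, -0.5, 1.89, 0.82, 0.55, 0.29]
47 [0.02, 0.95, -0.47, 1.76, 0.69, 0.61, -0.05]
17 [0.04, 0.96, -0.39, 1.68, 0.56, 0.62, -0.37]
-13 [0.05, 0.95, -0.28, 1.65, 0.42, 0.6, -0.69]
-43 [0.06, 0.93, -0.16, 1.7, 0.25, 0.53, -1.0]
-73 [0.05, 0.9, -0.04, 1.81, 0.07, 0.43, -1.32]
-103 [0.01, 0.87, 0.05, 1.95, -0.13, 0.32, -1.63]
-133 [-0.04, 0.85, 0.1, 2.09, -0.34, 0.22, -1.96]
-1
257 [0.39, 0.93, -0.59, 1.93, 0.95, 0.59, 0.5]
227 [0.22, 0.86, -0.33, 2.08, 0.83, 0.34, 0.02]
197 [0.02, 0.83, -0.12, 2.18, 0.62, 0.16, -0.37]
167 [-0.13, 0.83, -0.04, 2.22, 0.31, 0.1, -0.69]
137 [-0.25, 0.84, -0.0, 2.16, 0.01, 0.14, -1.01]
107 [-0.31, 0.85, 0.04, 2.05, -0.12, 0.24, -1.45]
77 [-0.37, 0.89, 0.14, 1.91, -0.3, 0.36, -1.79]
47 [-0.39, 0.93, 0.26, 1.78, -0.46, 0.49, -2.14]
17 [-0.39, 0.98, 0.4, 1.7, -0.62, 0.59, -2.47]
-13 [-0.45, 1.07, 0.7, 1.68, -0.95, 0.76, -2.64]
-43 [0.55, 1.26, -1.26, 1.68, 1.28, 1.24, 1.36]
-73 [0.41, 1.0, -0.71, 1.79, 0.95, 0.74, 1.04]
-103 [0.39, 0.93, -0.59, 1.93, 0.95, 0.59, 0.5]
-133 [0.22, 0.86, -0.33, 2.08, 0.83, 0.34, 0.02]
```

Pushing peg1 with side=+1 gives a continuous sweep from 17° to −158°. I stop short, back off and look.

```bash
python3 - <<'E'
from h import *
effector.move_gripper(0,10)
p,r=pose(17.2,1,gap=12,z=200); manip.move_to(p,r)
p,r=pose(17.2,1,gap=12); print("down",manip.line_to(p,r,vel=100,f_stop=15))
al=17.2
while al>-150:
    al=max(al-8,-150)
    p,r=pose(al,1)
    hit=manip.line_to(p,r,vel=45,f_stop=20)
    if hit or int(al)%4==0:
        print(round(al,1),hit,np.round(status.get_state()["wrist_force"],1))
    if hit: break
p,r=pose(al,1,gap=12); manip.line_to(p,r,vel=60)
p[2]=200; manip.line_to(p,r,vel=150)
st=status.get_state(); print(st["time"],np.round(st["tool_pos"],1),np.round(st["qpos"],2))
for n in("top","scene"):
    s=snapshot(n); np.savez(f"pics/{n}1.npz",**s); x0,y0,x1,y1=(190,125,310,245) if n=="top" else (200,140,340,250)
    cv2.imwrite(f"pics/{n}1.png",cv2.resize(s["color"][y0:y1,x0:x1],None,fx=4,fy=4,interpolation=cv2.INTER_CUBIC)[:,:,::-1])
E
```

```text
down False
16.5083 [477.5 -48.9 199.4] [-0.23  0.6   0.38  2.05 -0.4   0.56 -2.19]
```

View pics/scene1.png

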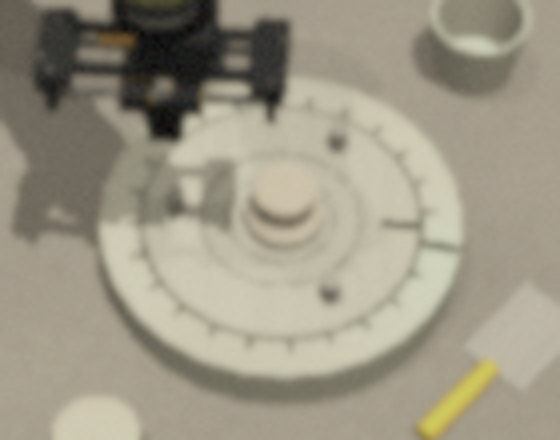

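View pics/top1.png

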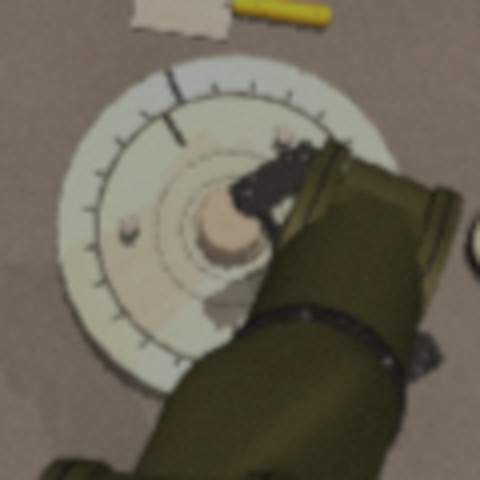

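The wheel turned as planned. The index, at top-crop (175,130), sits a few degrees anticlockwise of the long line at (175,85). Now I measure the remaining angle in both views, finish the push and check.

```bash
cat >> h.py <<'E'
def line_angle(s,lo,hi,near,w=9):
    A,v=angles(s,C,lo,hi); A=(A-near+180)%360-180; m=abs(A)<w; A,v=A[m],v[m]
    d=np.clip(np.median(v)-12-v,0,None); k=abs(A-A[d.argmax()])<3.5; return near+(A*d)[k].sum()/d[k].sum()
def err(s,ni):
    i,l=line_angle(s,92,113,ni),line_angle(s,135,150,21.75); return round(i,2),round(l,2),round(i-l,2)
E
python3 - <<'E'
from h import *
for n in("top","scene"):
    s=dict(np.load(f"pics/{n}1.npz")); print(n,err(s,29))
E
```

```text
top (np.float64(29.92), np.float64(21.68), np.float64(8.25))
scene (np.float64(30.22), np.float64(21.88), np.float64(8.34))
```

```bash
python3 - <<'E'
from h import *
p,r=pose(-150,1,gap=12); manip.line_to(p,r,vel=120,f_stop=15)
for al,v in((-150,40),(-155,30),(-158.3,12)):
    p,r=pose(al,1); print(manip.line_to(p,r,vel=v,f_stop=20))
manip.sleep(.3)
p,r=pose(al,1,gap=14); manip.line_to(p,r,vel=50)
p[2]=200; manip.line_to(p,r,vel=150)
for n in("top","scene"):
    s=snapshot(n); print(n,err(s,22))
    x0,y0,x1,y1=(190,125,310,245) if n=="top" else (200,140,340,250)
    cv2.imwrite(f"pics/{n}2.png",cv2.resize(s["color"][y0:y1,x0:x1],None,fx=4,fy=4,interpolation=cv2.INTER_CUBIC)[:,:,::-1])
print(status.get_state()["time"])
E
```

```text
False
False
False
top (np.float64(22.07), np.float64(21.69), np.float64(0.38))
scene (np.float64(22.45), np.float64(21.86), np.float64(0.59))
21.3417
```

View pics/scene2.png

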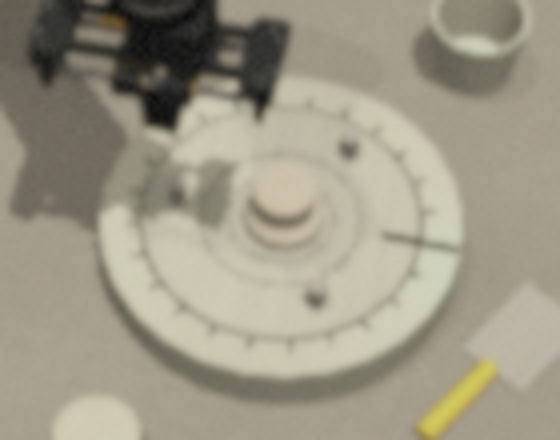

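In the scene crop the index and long line form one line at about (385–460, 235–247), with +0.4 to +0.6° left over. I make one small trim, then clear the hand and hand in.

```bash
python3 - <<'E'
from h import *
p,r=pose(-158.3,1,gap=14); manip.line_to(p,r,vel=120,f_stop=15)
p,r=pose(-158.3,1,gap=3); manip.line_to(p,r,vel=30)
p,r=pose(-158.75,1); manip.line_to(p,r,vel=8,f_stop=20)
manip.sleep(.3)
p,r=pose(-158.75,1,gap=14); manip.line_to(p,r,vel=50)
p[2]=220; manip.line_to(p,r,vel=150)
e=[]
for n in("top","scene"): e.append(err(snapshot(n),22)); print(n,e[-1])
print(status.get_state()["time"])
if max(abs(x[2]) for x in e)<.6: print(workorder.sign_off())
E
```

```text
top (np.float64(22.02), np.float64(21.69), np.float64(0.33))
scene (np.float64(22.31), np.float64(21.88), np.float64(0.43))
25.8833
the job is handed in; nothing more can be done
None
```

I pushed the wheel about 175° clockwise by peg1, and the index mark now lines up with the long line to within about 0.4°. The hand is clear of everything, and I handed the job in at 26 s.

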